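Unlock and draw out a starter drive on its bench fixture

TASK

Free the starter drive on the bench fixture by sliding the locking bar out along its channel, under the bridge, until it is against its end stop. Then pull the drive out along the shaft by its upright black handle, against the return spring, until its pointer lines up with the tip of the gauge post, and keep it there: finish while still gripping the handle and holding the drive steady at the mark. Leave the loose parts around the fixture where they are.

Things in the scene. Friction and masses are not known exactly. Their poses are not given: they have to be found in the camera images.
- fixture: Fixed bench fixture: dark steel base plate 360 x 270 x 12 mm carrying a grey starter motor, 74 mm across, top 96 mm above the bench, front face at fixture x = +63 mm. Origin on the bench below the shaft, which lies along x. The drive is pulled to -x (away from the motor, roughly towards the robot); the locking bar is slid open to +y; z up.
- shaft_end (a point): Outer end of the motor shaft, 58 mm above the bench, at fixture x = -150 mm, y = 0, in an aluminium end bearing (x = -155 to -139 mm, 78 mm high).
- bar_knob (a point): Centre of the locking bar's black knob: upright cylinder 24 mm across, 57 to 97 mm above the bench (this point at 77), on a 14 mm stem. In the fixture frame it stands at x = -50 mm, y = 110 to 118 mm when locked, y = 165 mm when the bar is against its end stop. Past y = 150 mm the drive is free.
- lockbar: Locking bar: steel, 20 wide x 16 high x 152 mm long, 0.2 to 0.4 kg, loose in a channel along the fixture's y, 1.5 mm play each side, under an aluminium bridge (top 36 mm above the bench). Locked, its inner end lies in front of the drive's foot and blocks it after a few mm. Slides easily, stays where left. Origin on its underside, 110 mm from the knob towards fixture -y.
- bar_stop (a point): Middle of the face of the bar's end stop, an aluminium block 34 mm high closing the +y end of the channel (fixture x = -50 mm, y = 181 mm). The bar's outer end meets it; the knob is then 16 mm from it.
- slide (a joint): Travel of the starter drive along the shaft, m: 0 = home at the motor side, grows as it is pulled out along fixture -x, hard limit 0.070. A return spring pulls it home: 6 N at 0, rising 1.5 N per 10 mm (about 14 N at 55 mm); let go, it runs back home.
- handle_mid (a point): Grip point, 106 mm above the bench, in the middle of the drive's upright black rectangular handle: 16 mm along fixture x, 36 mm along y, reaching from 80 to 126 mm above the bench; moves with the drive. At home at fixture x = -20 mm, y = 0. The round drive below it is 82 mm high, its rear flange (9 to 15 mm behind the handle's centre) 86 mm.
- pointer (a point): Tip of the steel pointer that sticks out sideways (to the fixture's -y) from the drive, at the same fixture x as the handle's centre, 70 mm above the bench; moves with the drive.
- mark (a point): The mark: tip of a small fixed steel gauge post (75 mm high) on the -y side of the drive, facing the pointer 70 mm above the bench. Set 30 to 55 mm from the pointer's home along fixture -x, differently each time. Axes as the fixture's. Lined up: both tips have the same fixture x, with about 1 mm left between them in y.
- armature: Bystander, loose: copper and steel armature 130 mm long, 54 mm across, lying on the bench on the fixture's -y side; origin on its underside.
- yoke: Bystander, loose: dark steel tube 86 mm across, 90 mm tall, standing upright on the bench; origin at the centre of its underside.
- carton: Bystander, loose: plain cardboard box 75 x 130 x 60 mm on the bench on the fixture's +y side; origin at the centre of its underside.
- spare_drive: Bystander, loose: spare starter drive standing gear up, 52 mm across, 38 mm tall, on the fixture's +y side; origin at the centre of its underside.
Not all that is in view belongs to the job. Several things have the shape of the lockbar; the one meant has the colours described above.

How it is judged:
On the way, in this order (a step that is already met when the one before it is completed fails the run):
1. locking bar slid out to its end stop (within 8 mm) while the drive is still home (y of bar_knob in the frame of fixture above 0.157 m and value of joint slide below 0.008 m), for 0.2 s.
2. drive gripped by its handle and pulled out to the mark (x of pointer in the frame of mark between -0.004 and 0.004 m and contact force between the fingers and slide_c0 above 4 N), for 0.2 s.
At the end, for the whole second after the job is handed in: Through the last second the drive's pointer is within 4 mm of the mark along the shaft and still (under 10 mm/s), the fingers press on the handle with more than 4 N, and the locking bar is still within 10 mm of its end stop (all of step 2 and velocity of joint slide between -0.01 and 0.01 m/s and y of bar_knob in the frame of fixture above 0.155 m); the arm keeps its last pose, push and grip.
It fails at once if a bystander part is moved by more than 25 mm (distance of any of armature, yoke, carton, spare_drive from where it was at the start of the episode above 0.025 m).
It also fails if it takes over 42 s, if anything falls off the work surface, if the arm or the gripper's body presses on something with over 40 N, if the wrist force passes 120 N, or if a joint passes its speed limit or range.

ROBOT

A 7-joint arm with a two-finger parallel gripper is mounted at the origin on the work surface. World frame = base frame: x ahead of the robot, y to its left, z up, the work surface at z = 0. Lengths are in m, angles in rad, forces in N, time in s.
With the tool pointing down it reaches from about 0.425 to 0.95 m from the base axis. Payload 4.7 kg.
Tool frame: the origin (TCP) lies at the very end of the fingers, on their centre line; the grasp point (between the pads) lies 19 mm behind it; z points along the fingers, x is the direction in which the jaws open and shut, and the axes are right-handed (so a half turn about z gives the same grasp; the last joint's range is limited). The gripper opens to 87 mm and grips with 3 to 60 N. Pads are 19 mm wide; open, the fingers measure 117 mm over their backs; the gripper's body (75 mm by 190 mm) begins 51 mm behind the grasp point.
Start: joints at [1.209, 0.469, -0.049, 1.532, 0.024, 1.141, -0.082], TCP at [0.221, -0.638, 0.223] pointing down, gripper open.
Joint ranges: [-2.59, 2.59], [-0.33, 1.99], [-1.39, 1.29], [0.1, 2.45], [-1.04, 4.18], [0.21, 1.99], [-2.66, 2.66]. Speed limits (rad/s): [2.57, 2.57, 3.14, 3.14, 3.14, 3.14, 3.14].

INTERFACE

Orientations are given as [roll, pitch, yaw] about the fixed x, y, z axes, in that order (R = Rz(yaw) Ry(pitch) Rx(roll)).
In Python, from rig import r, snapshot, camera_params, ticket gives the robot as it stands.
- The arm moves only by the shell command python3 -m crank 'ROWS' [FORCE]. ROWS is JSON, a list of rows, each an object of numbers: "dx", "dy", "dz": the shift along the tool's x, y, z in mm; "spin": the turn about the tool's z in degrees; "jaw": the closure, from 0 (fully open) to 1 (shut). In form: [{"dx": .., "dy": .., "dz": .., "spin": .., "jaw": ..}, ...]. A call has 1 to 10 rows; each row is the pose to reach, as a shift and turn from the pose commanded when the call began, along the tool's axes at that moment; what a row does not reach only later rows make up. A row lasts 1/10 s, in which the tool goes at most 50 mm and 8.59 degrees, less where a joint would pass 70% of its speed; a pose out of reach is approached as far as the arm can. A call with a gripper value outside its range is refused whole. The fingers move at their own pace and stop on an object; FORCE is the grip in N (left out, the last holds). Time passes only in rows, so rows that repeat a pose let the fingers close. It gives the time, the measured TCP pose, the force and the opening at its end, in the units of the state.
- r.sense(): the state, without advancing time (a new reading comes with each control period).
- snapshot(name): name is "scene" or "top" or "wrist"; returns the picture (420x560x3 uint8, red, green, blue); there is no depth.
- camera_params(name): a dict with "K" (3x3 intrinsics, pixels), "origin" and "rotation" of the camera in the world; the wrist camera has in their place "mount" (4x4, takes a point from camera to tool coordinates, whose origin is the TCP and whose axes are the tool frame's). Camera axes: x right, y up, looking along -z (the intrinsics and any distortion apply to the point x, -y, -z); pixel columns grow to the right and rows downward; lengths in m; the calibration is good to about 2 mm. A picture is of the moment at which its call begins: read the wrist's pose just before it. camera_params takes no time and is no camera call.
- ticket.close_job(): hands the job in, once; it reports no verdict.
The state is a dict: "clock": time; "joint_positions": joint angles; "qd": joint speeds; "effort": joint torques, N m; "tcp_pos": TCP position; "tool_rot": TCP orientation; "force": force on the tool from outside, world axes, zero at the start; "moment": the same for the moment, N m; "opening": opening from 0.0 (shut) to 1.0 (fully open).
Only numpy, scipy, OpenCV 4.12 (cv2) and the standard library are available. Lean on these libraries where they do the work, as an engineer would, in place of code of your own. Each camera call takes 0.05 s, during which the arm holds its last target.

## Working session

There is one attempt and no reset: what is moved stays moved. The work goes in short steps, Python scripts to look and compute and a shell command to move; the robot and the scene stay as the last step left them, time stands still between calls to the robot, and variables do not carry over. Pictures are saved under pics/ and viewed, and the job is handed in when it is done.

```bash
ls; mkdir -p pics; python3 - <<'E'
from rig import r, snapshot, camera_params, ticket
import cv2
print(r.sense())
for n in ("scene","top","wrist"):
    p=camera_params(n); print(n,p)
    cv2.imwrite(f"pics/{n}0.png",snapshot(n)[:,:,::-1])
E
```

```text
pics
{'clock': 0.0, 'joint_positions': array([ 1.20908393,  0.46944208, -0.04857305,  1.53368888,  0.02408481,
        1.14095329, -0.08229144]), 'qd': array([-1.95513242e-04,  7.65012590e-05,  4.58684094e-04, -7.96498074e-04,
        1.36160391e-03, -4.51351254e-04,  2.20482809e-04]), 'effort': array([-1.46304278e-04, -5.07969832e+01, -8.04264005e-02, -2.36153179e+01,
       -6.12318981e-02,  3.79505055e-02,  1.86127431e-04]), 'tcp_pos': array([ 0.22033504, -0.63740692,  0.22150104]), 'tool_rot': array([ 3.14152851e+00,  1.90562997e-03, -1.23796979e+00]), 'force': array([ 0.36958582, -0.33396318,  0.34913384]), 'moment': array([-0.03051752, -0.00048259,  0.02433783]), 'opening': 0.9999076269095873}
scene {'K': array([[462.34978029,   0.        , 280.28571338],
       [  0.        , 462.34978029, 210.43530202],
       [  0.        ,   0.        ,   1.        ]]), 'origin': array([ 1.1750976 , -0.1089735 ,  0.92897323]), 'rotation': array([ 0.70593121, -0.01740392,  1.43445021])}
top {'K': array([[420.64091834,   0.        , 271.43990047],
       [  0.        , 420.64091834, 206.90464807],
       [  0.        ,   0.        ,   1.        ]]), 'origin': array([2.87098329e-01, 5.36015039e-04, 1.22406539e+00]), 'rotation': array([ 0.16865515, -0.03096296, -1.54567629])}
wrist {'K': array([[324.83261511,   0.        , 280.34723895],
       [  0.        , 324.83261511, 210.16819382],
       [  0.        ,   0.        ,   1.        ]]), 'mount': array([[ 9.99999008e-01,  8.44581440e-04, -1.12704864e-03,
        -3.93143194e-04],
       [ 4.96370593e-04, -9.60242850e-01, -2.79165582e-01,
        -7.70834568e-02],
       [-1.31801846e-03,  2.79164746e-01, -9.60242317e-01,
        -1.63425688e-01],
       [ 0.00000000e+00,  0.00000000e+00,  0.00000000e+00,
         1.00000000e+00]])}
```

View pics/scene0.png

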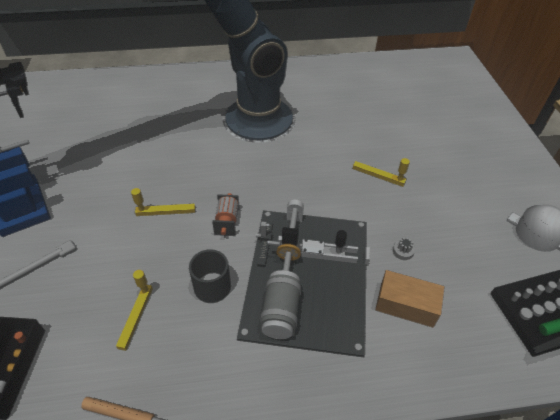

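View pics/top0.png

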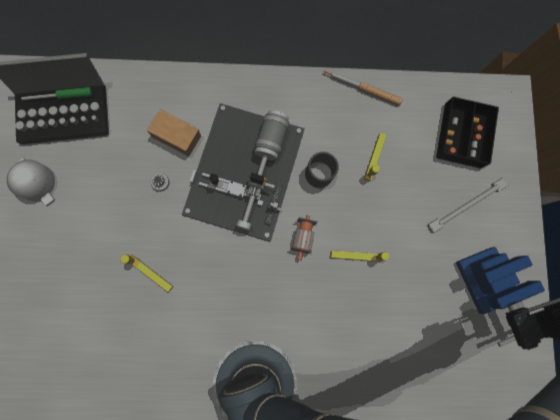

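View pics/wrist0.png

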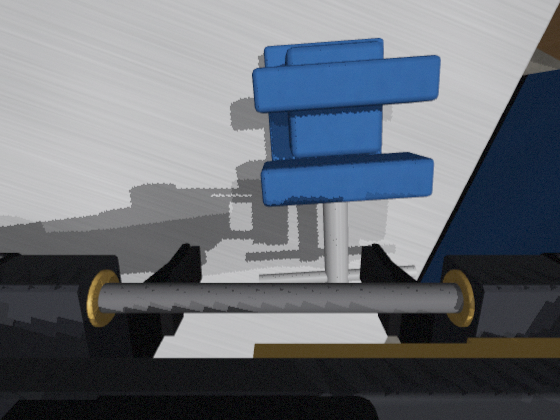

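```bash
python3 - <<'E'
import cv2
t=cv2.imread("pics/top0.png"); s=cv2.imread("pics/scene0.png")
cv2.imwrite("pics/top0z.png",cv2.resize(t[95:245,140:340],None,fx=4,fy=4,interpolation=cv2.INTER_CUBIC))
cv2.imwrite("pics/scene0z.png",cv2.resize(s[190:360,200:400],None,fx=3.5,fy=3.5,interpolation=cv2.INTER_CUBIC))
E
```

```text
(no output)
```

View pics/top0z.png

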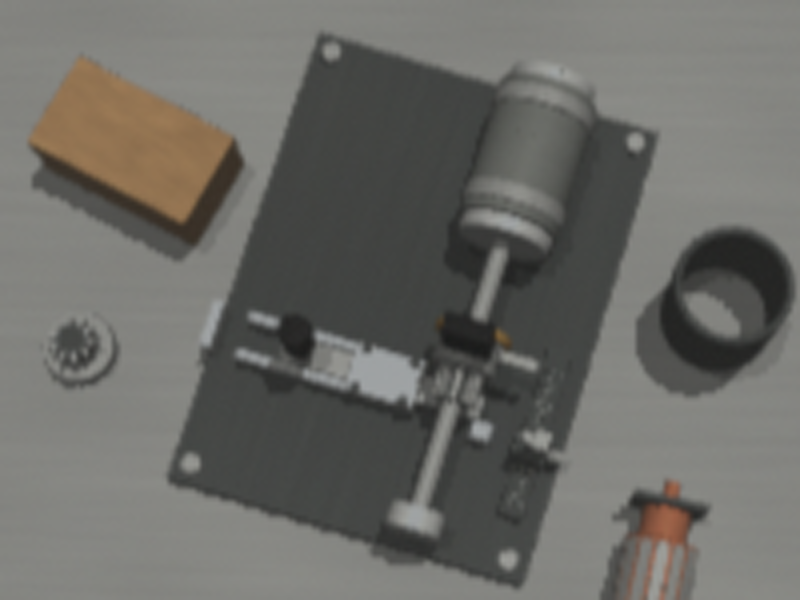

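View pics/scene0z.png

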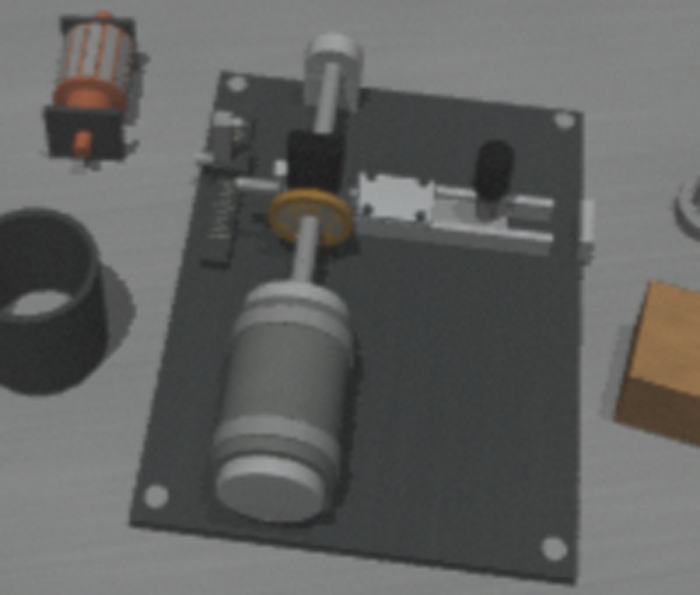

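```bash
cat > h.py <<'E'
import numpy as np, cv2
from scipy.spatial.transform import Rotation as R
from scipy.optimize import least_squares
from rig import r, snapshot, camera_params, ticket
F=np.diag([1,-1,-1.])
def cam(name,s=None):
    p=camera_params(name)
    if name!="wrist":
        return p["K"],np.array(p["origin"]),R.from_euler("xyz",p["rotation"]).as_matrix()
    T=tool(s)@p["mount"]
    return p["K"],T[:3,3],T[:3,:3]
def tool(s):
    T=np.eye(4);T[:3,:3]=R.from_euler("xyz",s["tool_rot"]).as_matrix();T[:3,3]=s["tcp_pos"];return T
def proj(c,P):
    K,o,M=c
    q=(np.atleast_2d(P)-o)@M@F
    q=q@K.T
    return q[:,:2]/q[:,2:]
def ray(c,uv):
    K,o,M=c
    d=np.linalg.inv(K)@np.array([uv[0],uv[1],1.]); d=M@F@d
    return o,d/np.linalg.norm(d)
def tri(obs):
    A=np.zeros((3,3));b=np.zeros(3)
    L=[ray(c,uv) for c,uv in obs]
    for o,d in L:
        Q=np.eye(3)-np.outer(d,d);A+=Q;b+=Q@o
    X=np.linalg.solve(A,b)
    return X,[np.linalg.norm((np.eye(3)-np.outer(d,d))@(X-o)) for o,d in L]
def atz(c,uv,z):
    o,d=ray(c,uv);return o+d*(z-o[2])/d[2]
E
cat > fit.py <<'E'
from h import *
ct,cs=cam("top"),cam("scene")
tz=lambda u,v:(u/4+140-.375,v/4+95-.375)
sz=lambda u,v:(u/3.5+200-.36,v/3.5+190-.36)
# plate corners order ++ +- -- -+
T=[tz(320,33),tz(656,132),tz(520,585),tz(168,482)]
S=[sz(577,582),sz(130,524),sz(220,71),sz(583,112)]
for a,b in zip(T,S): print(*[np.round(x,4) for x in tri([(ct,a),(cs,b)])])
ex={"knobtop":(tz(296,325),sz(496,150)),"handletop":(tz(471,324),sz(316,138))}
for k,(a,b) in ex.items(): print(k,*[np.round(x,4) for x in tri([(ct,a),(cs,b)])])
def f(p):
    x,y,w,cx,cy=p[:5]
    M=R.from_euler("z",w).as_matrix()
    c=np.array([[cx+.18,cy+.135,.012],[cx+.18,cy-.135,.012],[cx-.18,cy-.135,.012],[cx-.18,cy+.135,.012]])
    W=lambda q:np.atleast_2d(q)@M.T+[x,y,0]
    e=[proj(ct,W(c))-T,proj(cs,W(c))-S]
    kn=W([-.05,p[5],.097]);ha=W([-.02,0,.126])
    e+=[proj(ct,kn)-ex["knobtop"][0],proj(cs,kn)-ex["knobtop"][1],proj(ct,ha)-ex["handletop"][0],proj(cs,ha)-ex["handletop"][1]]
    return np.concatenate(e).ravel()
s=least_squares(f,[.6,.05,-.3,0,0,.114])
print(np.round(s.x,4));print(np.round(s.fun.reshape(-1,2),1).tolist())
E
python3 fit.py
```

```text
[0.8124 0.1338 0.0071] [0.0006 0.0006]
[ 0.7425 -0.1249  0.0075] [0.0013 0.0013]
[ 0.3948 -0.0309  0.0111] [0.0018 0.0018]
[0.4631 0.2285 0.0072] [0. 0.]
knobtop [0.5601 0.1301 0.1017] [0.0005 0.0005]
handletop [0.5579 0.0111 0.1299] [0. 0.]
[ 0.5766  0.006  -0.2645  0.0147  0.0505  0.1159]
[[-0.1, -0.8], [1.1, -0.4], [1.1, 0.0], [-0.2, -1.1], [0.9, -0.7], [-0.2, -0.9], [0.1, -0.1], [0.4, -0.4], [0.0, 1.0], [0.2, 0.7], [-0.1, 0.6], [-0.0, 0.9]]
```

```bash
cat >> h.py <<'E'
FX=[.5766,.006,-.2645]
def f2w(p,FX=FX):
    M=R.from_euler("z",FX[2]).as_matrix();return M@np.array(p)+[FX[0],FX[1],0]
def w2f(p,FX=FX):
    M=R.from_euler("z",FX[2]).as_matrix();return M.T@(np.array(p)-[FX[0],FX[1],0])
def rel(target,yaw,s=None):
    s=s or r.sense();T=tool(s)
    d=T[:3,:3].T@(np.array(target)-T[:3,3])*1e3
    w=(yaw-s["tool_rot"][2]+np.pi)%(2*np.pi)-np.pi
    return np.round(d,1),"spin",round(-np.degrees(w),2)
E
python3 - <<'E'
from h import *
t=f2w([-.04,-.12,.2]);print(t,rel(t,-.2645));print(rel([.45,-.35,.22],-.7))
E
```

```text
[ 0.50661986 -0.09936973  0.2       ] (array([-415.1, -446.4,   22.3]), 'spin', np.float64(-55.78))
(array([-196.7, -311. ,    2. ]), 'spin', np.float64(-30.82))
```

```bash
python3 -m crank '[{"dx":-30,"dy":-33,"dz":0,"spin":-4},{"dx":-60,"dy":-65,"dz":0,"spin":-9},{"dx":-92,"dy":-99,"dz":0,"spin":-14},{"dx":-124,"dy":-133,"dz":0,"spin":-19},{"dx":-156,"dy":-167,"dz":0,"spin":-24},{"dx":-188,"dy":-202,"dz":0,"spin":-29},{"dx":-220,"dy":-236,"dz":0,"spin":-34},{"dx":-252,"dy":-270,"dz":0,"spin":-38},{"dx":-280,"dy":-302,"dz":0,"spin":-42},{"dx":-300,"dy":-323,"dz":0,"spin":-46}]'
python3 - <<'E'
from h import *
print(r.sense()["joint_positions"])
t=f2w([-.04,-.12,.2]);print(t,rel(t,-.2645))
E
```

```text
[ 1.20912077  0.46930052 -0.04860478  1.53338998  0.02411874  1.14100158
 -0.08230337]
[ 0.50661986 -0.09936973  0.2       ] (array([-415.1, -446.4,   22.3]), 'spin', np.float64(-55.78))validation failed for argument at $[0]...
```

```bash
python3 -m crank '[{"dx":-30,"dy":-33,"dz":0,"spin":-4,"jaw":0},{"dx":-60,"dy":-65,"dz":0,"spin":-9,"jaw":0},{"dx":-92,"dy":-99,"dz":0,"spin":-14,"jaw":0},{"dx":-124,"dy":-133,"dz":0,"spin":-19,"jaw":0},{"dx":-156,"dy":-167,"dz":0,"spin":-24,"jaw":0},{"dx":-188,"dy":-202,"dz":0,"spin":-29,"jaw":0},{"dx":-220,"dy":-236,"dz":0,"spin":-34,"jaw":0},{"dx":-252,"dy":-270,"dz":0,"spin":-38,"jaw":0},{"dx":-280,"dy":-302,"dz":0,"spin":-42,"jaw":0},{"dx":-300,"dy":-323,"dz":0,"spin":-46,"jaw":0}]'
python3 - <<'E'
from h import *
print(r.sense()["joint_positions"])
t=f2w([-.04,-.12,.2]);print(t,rel(t,-.2645))
E
```

```text
clock: 1.15
tcp_pos: [0.4291, -0.2456, 0.2227]
tool_rot: [-3.141, -0.0, -0.429]
force: [0.8, -0.1, 0.8]
opening: 0.997
[ 0.78939664  0.20064428 -0.40573858  1.93317624  0.09137068  1.02508302
 -0.08515685]
[ 0.50661986 -0.09936973  0.2       ] (array([   9.7, -165.2,   22.8]), 'spin', np.float64(-9.4))
```

```bash
python3 -m crank '[{"dx":2,"dy":-38,"dz":4,"spin":-2,"jaw":0},{"dx":5,"dy":-78,"dz":10,"spin":-5,"jaw":0},{"dx":7,"dy":-118,"dz":16,"spin":-7,"jaw":0},{"dx":9,"dy":-150,"dz":20,"spin":-9,"jaw":0},{"dx":9.7,"dy":-165,"dz":22.8,"spin":-9.4,"jaw":0},{"dx":9.7,"dy":-165,"dz":22.8,"spin":-9.4,"jaw":0},{"dx":9.7,"dy":-165,"dz":22.8,"spin":-9.4,"jaw":0}]'
cat > shot.py <<'E'
import sys,pickle
from h import *
def shot(tag):
    s=r.sense(); im=snapshot("wrist")[:,:,::-1]
    cv2.imwrite(f"pics/{tag}.png",im); pickle.dump(dict(s),open(f"pics/{tag}.pkl","wb"))
    print(np.round(s["tcp_pos"],4),np.round(s["tool_rot"],4))
shot(sys.argv[1])
E
python3 shot.py w1
```

```text
clock: 1.85
tcp_pos: [0.5055, -0.1049, 0.1995]
tool_rot: [3.14, 0.001, -0.273]
force: [0.1, -0.3, 0.1]
opening: 1.001
[ 0.5055 -0.1049  0.1995] [ 3.1403e+00  7.0000e-04 -2.7300e-01]
```

View pics/w1.png

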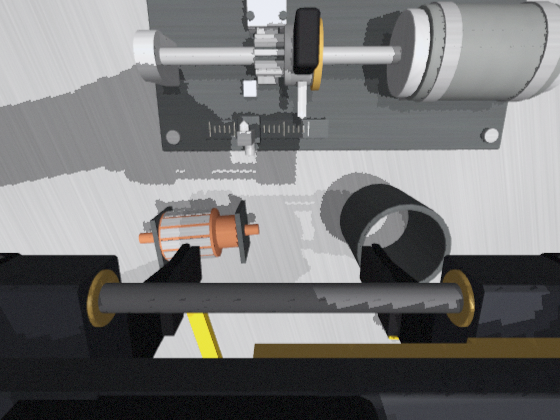

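```bash
python3 - <<'E'
import cv2
t=cv2.imread("pics/w1.png")
cv2.imwrite("pics/w1z.png",cv2.resize(t[0:160,190:350],None,fx=3.75,fy=3.75,interpolation=cv2.INTER_CUBIC))
E
python3 -m crank '[{"dx":0,"dy":-35,"dz":0,"spin":0,"jaw":0},{"dx":0,"dy":-70,"dz":0,"spin":0,"jaw":0},{"dx":0,"dy":-105,"dz":0,"spin":0,"jaw":0},{"dx":0,"dy":-110,"dz":0,"spin":0,"jaw":0},{"dx":0,"dy":-110,"dz":0,"spin":0,"jaw":0},{"dx":0,"dy":-110,"dz":0,"spin":0,"jaw":0}]'
python3 shot.py w2
```

```text
clock: 2.5
tcp_pos: [0.5353, -0.0001, 0.1996]
tool_rot: [3.14, 0.0, -0.275]
force: [-0.3, -0.2, 0.5]
opening: 0.997
[ 5.353e-01 -1.000e-04  1.996e-01] [ 3.1399e+00  1.0000e-04 -2.7460e-01]
```

View pics/w1z.png

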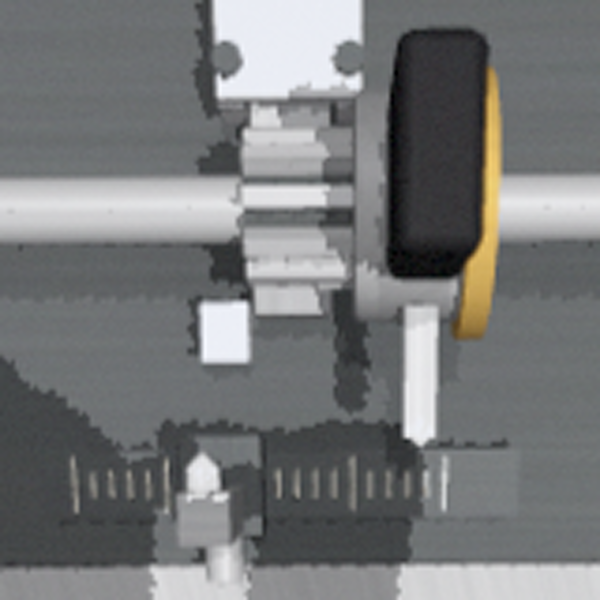

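View pics/w2.png

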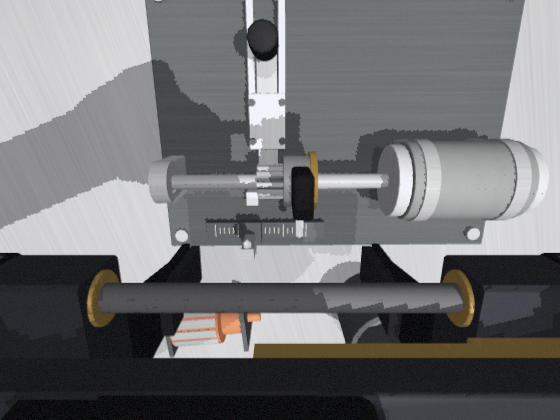

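```bash
python3 - <<'E'
import cv2
t=cv2.imread("pics/w2.png")
cv2.imwrite("pics/w2z.png",cv2.resize(t[110:260,140:340],None,fx=4,fy=4,interpolation=cv2.INTER_CUBIC))
cv2.imwrite("pics/w2y.png",cv2.resize(t[0:110,210:330],None,fx=5,fy=5,interpolation=cv2.INTER_CUBIC))
E
```

```text
(no output)
```

View pics/w2z.png

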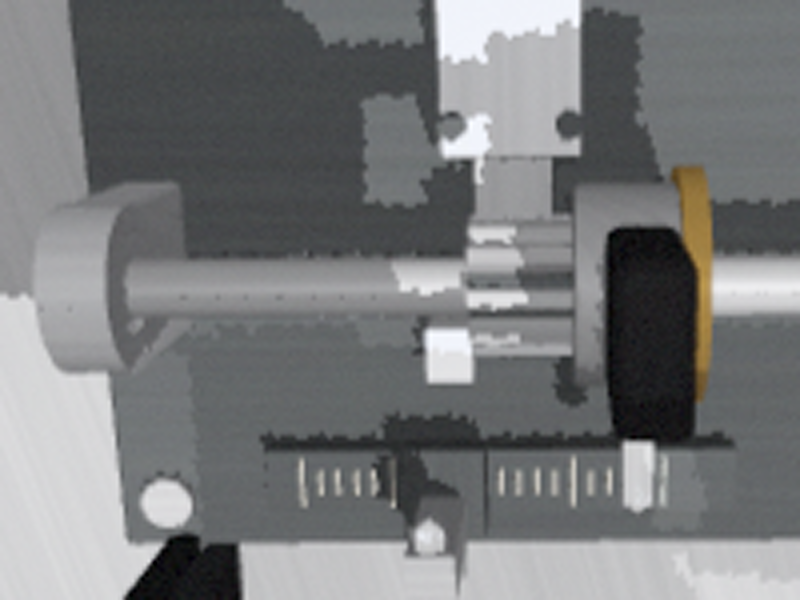

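View pics/w2y.png

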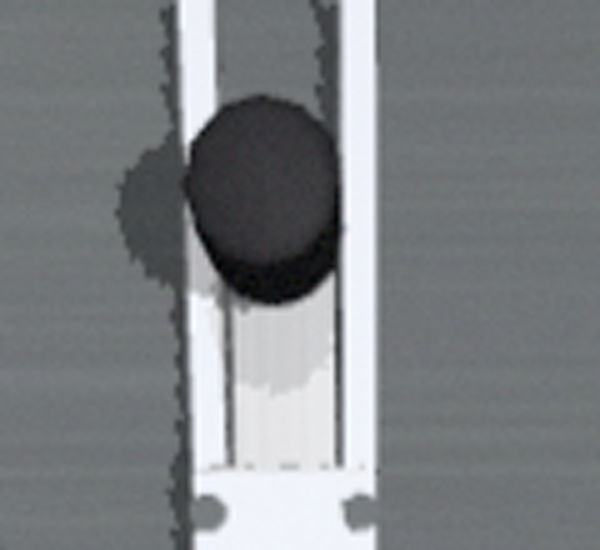

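```bash
cat > m2.py <<'E'
from h import *
import pickle
L=lambda t:pickle.load(open(f"pics/{t}.pkl","rb"))
c1,c2,ct,cs=cam("wrist",L("w1")),cam("wrist",L("w2")),cam("top"),cam("scene")
z1=lambda u,v:(u/3.75+190-.37,v/3.75-.37)
z2=lambda u,v:(u/4+140-.375,v/4+110-.375)
y2=lambda u,v:(u/5+210-.4,v/5-.4)
tz=lambda u,v:(u/4+140-.375,v/4+95-.375)
sz=lambda u,v:(u/3.5+200-.36,v/3.5+190-.36)
def show(n,o):
    X,e=tri(o);print(n,np.round(X,4),"fix",np.round(w2f(X),4),"err",np.round(e,4));return X
p=show("pointer",[(c1,z1(420,446)),(c2,z2(638,509))])
g=show("gauge",[(c1,z1(202,453)),(c2,z2(428,533))])
print("at z=.07 c1",w2f(atz(c1,z1(420,446),.07)),w2f(atz(c1,z1(202,453),.07)))
k=show("knob",[(c2,y2(263,180)),(ct,tz(296,325)),(cs,sz(496,150))])
print("knob c2 at .097",atz(c2,y2(263,180),.097),w2f(atz(c2,y2(263,180),.097)))
h=show("handletop",[(c1,z1(442,143)),(c2,z2(652,335)),(ct,tz(471,324)),(cs,sz(316,138))])
show("handletop wrist",[(c1,z1(442,143)),(c2,z2(652,335))])
E
python3 m2.py
```

```text
pointer [ 0.5435 -0.0384  0.0721] fix [-0.0203 -0.0515  0.0721] err [0. 0.]
gauge [ 0.496  -0.0264  0.0836] fix [-0.0693 -0.0524  0.0836] err [0.0001 0.0001]
at z=.07 c1 [-0.02017788 -0.05148611  0.07      ] [-0.07068756 -0.05259578  0.07      ]
knob [0.5596 0.1304 0.1014] fix [-0.0489  0.1157  0.1014] err [0.0008 0.0007 0.0007]
knob c2 at .097 [0.5589826  0.13184987 0.097     ] [-0.04990524  0.11686757  0.097     ]
handletop [0.5572 0.0124 0.127 ] fix [-0.0204  0.0011  0.127 ] err [0.001  0.0033 0.0018 0.0016]
handletop wrist [0.5578 0.0132 0.1173] fix [-0.0201  0.002   0.1173] err [0.0004 0.0004]
```

```bash
python3 - <<'E'
from h import *
print(rel(f2w([-.0498,.1168,.2]),-.2645),rel(f2w([-.0498,.1168,.062]),-.2645))
E
```

```text
(array([ -12.9, -133.4,   -0.6]), 'spin', np.float64(-0.6)) (array([ -12.9, -133.6,  137.4]), 'spin', np.float64(-0.6))
```

```bash
python3 -m crank '[{"dx":-4,"dy":-35,"dz":0,"spin":-0.6,"jaw":0},{"dx":-8,"dy":-75,"dz":0,"spin":-0.6,"jaw":0},{"dx":-12.9,"dy":-115,"dz":0,"spin":-0.6,"jaw":0},{"dx":-12.9,"dy":-133.5,"dz":0,"spin":-0.6,"jaw":0},{"dx":-12.9,"dy":-133.5,"dz":30,"spin":-0.6,"jaw":0},{"dx":-12.9,"dy":-133.5,"dz":60,"spin":-0.6,"jaw":0},{"dx":-12.9,"dy":-133.5,"dz":80,"spin":-0.6,"jaw":0},{"dx":-12.9,"dy":-133.5,"dz":80,"spin":-0.6,"jaw":0},{"dx":-12.9,"dy":-133.5,"dz":80,"spin":-0.6,"jaw":0}]'
python3 - <<'E'
from h import *
print(rel(f2w([-.0498,.1168,.062]),-.2645))
E
python3 shot.py w3
```

```text
clock: 3.45
tcp_pos: [0.5594, 0.1334, 0.12]
tool_rot: [3.141, -0.0, -0.263]
force: [-0.5, 0.7, 0.5]
opening: 1.001
(array([ 0.1,  1.6, 58. ]), 'spin', np.float64(0.1))
[0.5594 0.1334 0.12  ] [ 3.1412e+00 -2.0000e-04 -2.6270e-01]
```

View pics/w3.png

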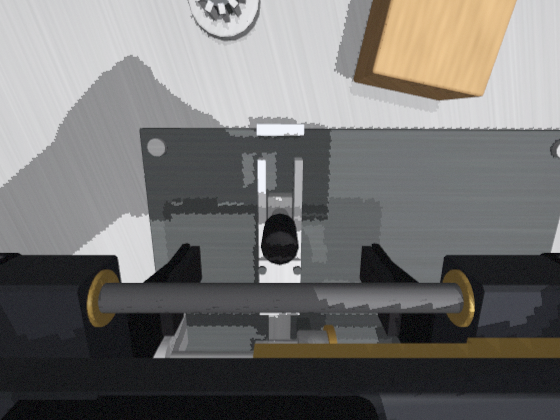

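```bash
python3 - <<'E'
from h import *
import pickle
c=cam("wrist",pickle.load(open("pics/w3.pkl","rb")))
print(w2f(atz(c,(280,231),.097)),proj(c,f2w([-.05,.1168,.097])), w2f(atz(c,(280.5,129),.034)))
E
python3 -m crank '[{"dx":0,"dy":1.6,"dz":20,"spin":0,"jaw":0},{"dx":0,"dy":1.6,"dz":40,"spin":0,"jaw":0},{"dx":0,"dy":1.6,"dz":56,"spin":0,"jaw":0},{"dx":0,"dy":1.6,"dz":56,"spin":0,"jaw":0.4},{"dx":0,"dy":1.6,"dz":56,"spin":0,"jaw":1},{"dx":0,"dy":1.6,"dz":56,"spin":0,"jaw":1},{"dx":0,"dy":1.6,"dz":56,"spin":0,"jaw":1},{"dx":0,"dy":1.6,"dz":56,"spin":0,"jaw":1},{"dx":0,"dy":1.6,"dz":56,"spin":0,"jaw":1}]' 20
```

```text
[-0.04980787  0.12796239  0.097     ] [[279.67107363 247.98381767]] [-0.04950885  0.18581992  0.034     ]
clock: 4.4
tcp_pos: [0.5588, 0.1332, 0.0642]
tool_rot: [-3.141, -0.001, -0.261]
force: [-0.1, 0.0, 0.7]
opening: 0.539
```

```bash
python3 -m crank '[{"dx":0,"dy":0,"dz":0,"spin":0,"jaw":1},{"dx":0,"dy":0,"dz":0,"spin":0,"jaw":1},{"dx":0,"dy":0,"dz":0,"spin":0,"jaw":1},{"dx":0,"dy":0,"dz":0,"spin":0,"jaw":1},{"dx":0,"dy":0,"dz":0,"spin":0,"jaw":1}]' 20
```

```text
clock: 4.9
tcp_pos: [0.5586, 0.1331, 0.0638]
tool_rot: [3.142, -0.0, -0.261]
force: [0.6, 0.1, 0.1]
opening: 0.273
```

```bash
python3 -m crank '[{"dx":0,"dy":-8,"dz":0,"spin":0,"jaw":1},{"dx":0,"dy":-16,"dz":0,"spin":0,"jaw":1},{"dx":0,"dy":-24,"dz":0,"spin":0,"jaw":1},{"dx":0,"dy":-32,"dz":0,"spin":0,"jaw":1},{"dx":0,"dy":-38,"dz":0,"spin":0,"jaw":1},{"dx":0,"dy":-38,"dz":0,"spin":0,"jaw":1}]'
python3 shot.py w4; python3 -c "
from h import *
print(w2f(r.sense()['tcp_pos']))"
```

```text
clock: 5.5
tcp_pos: [0.5685, 0.1723, 0.0637]
tool_rot: [-3.139, -0.0, -0.259]
force: [0.3, 1.7, -0.2]
opening: 0.272
[0.5685 0.1723 0.0637] [-3.1389e+00 -2.0000e-04 -2.5860e-01]
[-0.05121663  0.1579442   0.06371041]
```

View pics/w4.png

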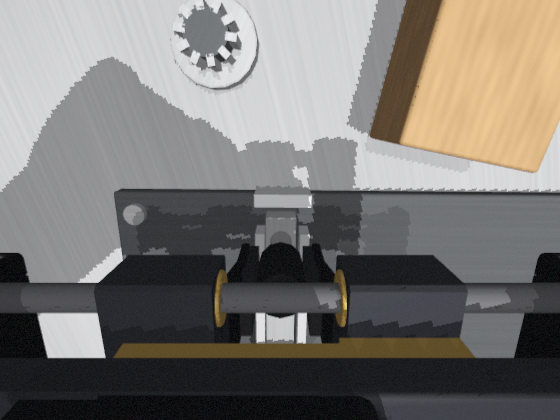

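```bash
python3 -m crank '[{"dx":0,"dy":-2,"dz":0,"spin":0,"jaw":1},{"dx":0,"dy":-4,"dz":0,"spin":0,"jaw":1},{"dx":0,"dy":-5,"dz":0,"spin":0,"jaw":1},{"dx":0,"dy":-5,"dz":0,"spin":0,"jaw":1}]'
python3 -c "
from h import *
print(w2f(r.sense()['tcp_pos']))"
python3 -m crank '[{"dx":0,"dy":-1,"dz":0,"spin":0,"jaw":1},{"dx":0,"dy":-2,"dz":0,"spin":0,"jaw":1},{"dx":0,"dy":-3,"dz":0,"spin":0,"jaw":1}]'
python3 shot.py w5; python3 -c "
from h import *
print(w2f(r.sense()['tcp_pos']))
cv2.imwrite('pics/w5z.png',cv2.resize(cv2.imread('pics/w5.png')[150:300,180:380],None,fx=4,fy=4,interpolation=cv2.INTER_CUBIC))"
```

```text
clock: 5.95
tcp_pos: [0.5697, 0.1744, 0.0637]
tool_rot: [3.141, -0.0, -0.261]
force: [-1.7, -1.2, -0.0]
opening: 0.268
[-0.05065368  0.16073743  0.0636989 ]
clock: 6.25
tcp_pos: [0.5705, 0.1776, 0.0637]
tool_rot: [-3.142, -0.0, -0.261]
force: [-0.7, -1.7, -0.1]
opening: 0.272
[0.5705 0.1776 0.0637] [-3.1415e+00 -2.0000e-04 -2.6070e-01]
[-0.05080072  0.16438234  0.06370061]
```

View pics/w5z.png

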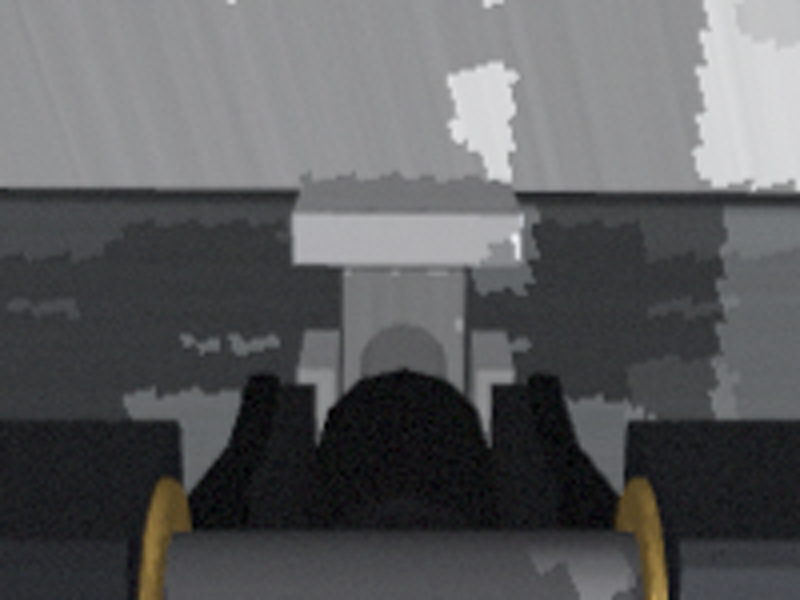

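```bash
python3 -m crank '[{"dx":0,"dy":-1,"dz":0,"spin":0,"jaw":1},{"dx":0,"dy":-2,"dz":0,"spin":0,"jaw":1},{"dx":0,"dy":-3,"dz":0,"spin":0,"jaw":1},{"dx":0,"dy":-3,"dz":0,"spin":0,"jaw":1},{"dx":0,"dy":-3,"dz":0,"spin":0,"jaw":1}]'
python3 -c "
from h import *
print(w2f(r.sense()['tcp_pos']))"
```

```text
clock: 6.8
tcp_pos: [0.5711, 0.1804, 0.0637]
tool_rot: [3.141, 0.0, -0.261]
force: [-1.2, -2.5, 1.3]
opening: 0.266
[-0.05089595  0.16688788  0.06369501]
```

```bash
python3 -m crank '[{"dx":0,"dy":-1,"dz":0,"spin":0,"jaw":1},{"dx":0,"dy":-2,"dz":0,"spin":0,"jaw":1},{"dx":0,"dy":-3,"dz":0,"spin":0,"jaw":1},{"dx":0,"dy":-3,"dz":0,"spin":0,"jaw":1}]'
python3 shot.py w6; python3 -c "
from h import *
print(w2f(r.sense()['tcp_pos']),r.sense()['force'])
cv2.imwrite('pics/w6z.png',cv2.resize(cv2.imread('pics/w6.png')[150:300,180:380],None,fx=4,fy=4,interpolation=cv2.INTER_CUBIC))"
```

```text
clock: 7.2
tcp_pos: [0.5714, 0.1811, 0.0638]
tool_rot: [3.137, 0.001, -0.262]
force: [-3.7, -6.8, 6.5]
opening: 0.268
[0.5714 0.1811 0.0638] [ 3.137e+00  8.000e-04 -2.616e-01]
[-0.05077634  0.16759206  0.06382206] [-3.41640613 -6.44584431  5.89321936]
```

View pics/w6z.png

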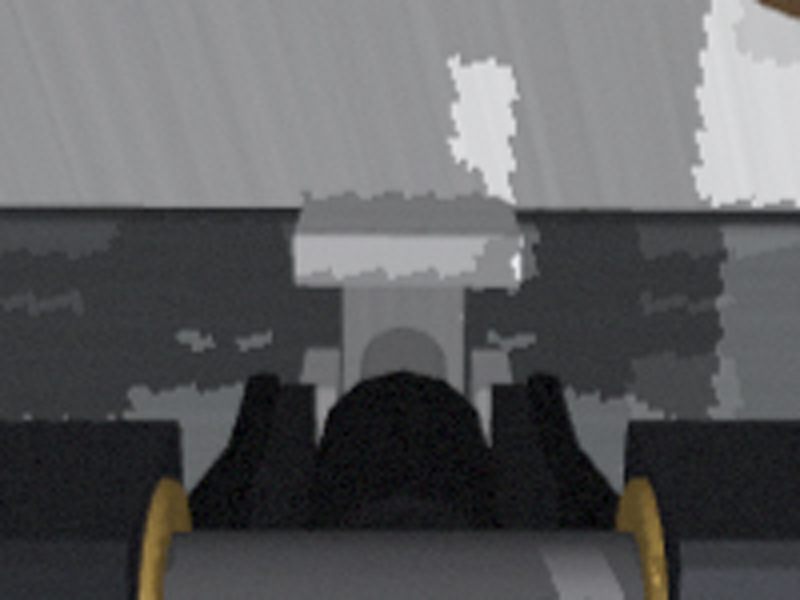

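```bash
python3 -m crank '[{"dx":0,"dy":2,"dz":0,"spin":0,"jaw":1},{"dx":0,"dy":3,"dz":0,"spin":0,"jaw":0.3},{"dx":0,"dy":3,"dz":0,"spin":0,"jaw":0},{"dx":0,"dy":3,"dz":0,"spin":0,"jaw":0},{"dx":0,"dy":3,"dz":0,"spin":0,"jaw":0},{"dx":0,"dy":3,"dz":0,"spin":0,"jaw":0},{"dx":0,"dy":3,"dz":-20,"spin":0,"jaw":0},{"dx":0,"dy":3,"dz":-60,"spin":0,"jaw":0},{"dx":0,"dy":3,"dz":-95,"spin":0,"jaw":0},{"dx":0,"dy":3,"dz":-95,"spin":0,"jaw":0}]'
python3 shot.py w7
python3 - <<'E'
from h import *
print(rel(f2w([-.0205,.0015,.155]),-.2645))
E
```

```text
clock: 8.25
tcp_pos: [0.5743, 0.1826, 0.1641]
tool_rot: [-3.135, -0.009, -0.261]
force: [0.8, 0.2, -0.1]
opening: 0.963
[0.5743 0.1826 0.1641] [-3.1355 -0.0085 -0.2605]
(array([ 28.4, 167.1,   6.1]), 'spin', np.float64(0.23))
```

View pics/w7.png

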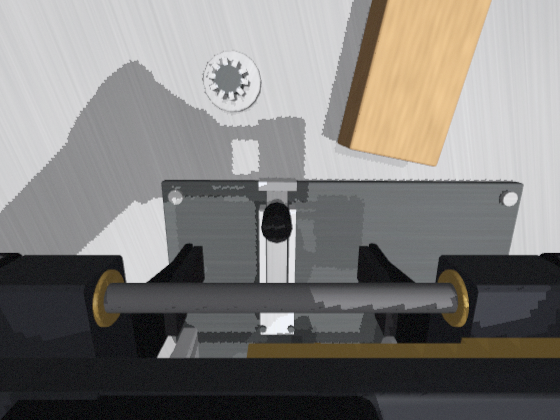

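```bash
python3 -m crank '[{"dx":5,"dy":30,"dz":0,"spin":0.2,"jaw":0},{"dx":14,"dy":70,"dz":2,"spin":0.2,"jaw":0},{"dx":22,"dy":110,"dz":4,"spin":0.2,"jaw":0},{"dx":28.4,"dy":150,"dz":4,"spin":0.2,"jaw":0},{"dx":28.4,"dy":167,"dz":4,"spin":0.2,"jaw":0},{"dx":28.4,"dy":167,"dz":4,"spin":0.2,"jaw":0},{"dx":28.4,"dy":167,"dz":4,"spin":0.2,"jaw":0}]'
python3 - <<'E'
from h import *
print(rel(f2w([-.0205,.0015,.090]),-.2645))
for n in("scene","top"): cv2.imwrite(f"pics/{n}1.png",snapshot(n)[:,:,::-1])
a=cv2.imread("pics/scene1.png")[150:360,180:430];b=cv2.imread("pics/top1.png")[95:245,170:320]
cv2.imwrite("pics/s1z.png",cv2.resize(a,None,fx=2.8,fy=2.8,interpolation=cv2.INTER_CUBIC))
E
python3 shot.py w8
```

```text
clock: 9.0
tcp_pos: [0.5552, 0.0125, 0.154]
tool_rot: [-3.141, 0.001, -0.264]
force: [0.5, 0.8, -0.7]
opening: 0.998
(array([ 2. , -0.8, 64. ]), 'spin', np.float64(0.03))
[0.5555 0.0139 0.1545] [-3.1406e+00  5.0000e-04 -2.6130e-01]
```

View pics/s1z.png

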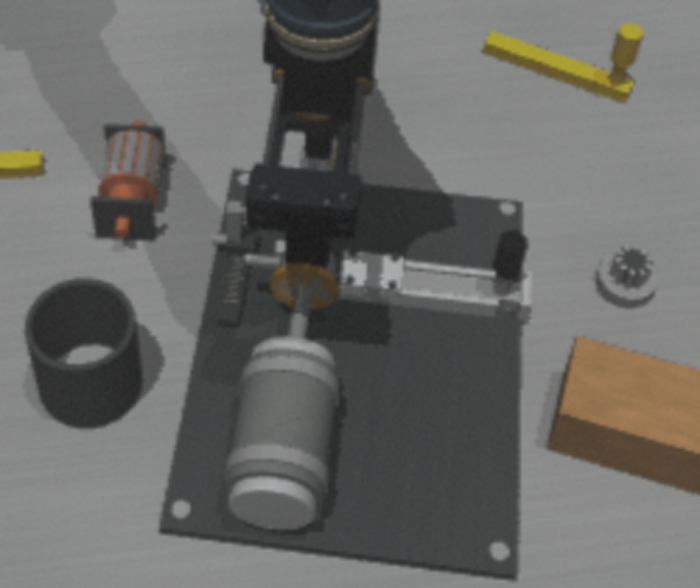

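View pics/w8.png

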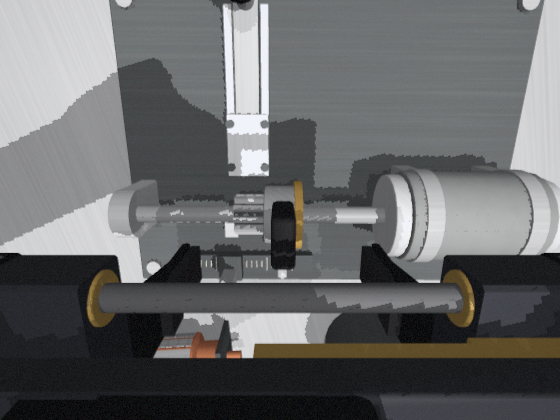

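```bash
python3 -m crank '[{"dx":2,"dy":0,"dz":20,"spin":0,"jaw":0},{"dx":2,"dy":0,"dz":45,"spin":0,"jaw":0},{"dx":2,"dy":0,"dz":61,"spin":0,"jaw":0},{"dx":2,"dy":0,"dz":61,"spin":0,"jaw":0},{"dx":2,"dy":0,"dz":61,"spin":0,"jaw":0.5},{"dx":2,"dy":0,"dz":61,"spin":0,"jaw":0.7},{"dx":2,"dy":0,"dz":61,"spin":0,"jaw":0.7},{"dx":2,"dy":0,"dz":61,"spin":0,"jaw":0.7}]' 40
python3 -c "
from h import *
print(rel(f2w([-.0205,.0015,.0915]),-.2645),w2f(r.sense()['tcp_pos']))"
python3 shot.py w9
```

```text
clock: 9.95
tcp_pos: [0.558, 0.0113, 0.0946]
tool_rot: [-3.141, -0.002, -0.264]
force: [-0.1, 0.2, -0.5]
opening: 0.721
(array([-1.2, -1.2,  3.1]), 'spin', np.float64(0.02)) [-0.01932768  0.00030631  0.09456121]
[0.558  0.0113 0.0946] [-3.1413e+00 -1.6000e-03 -2.6420e-01]
```

View pics/w9.png

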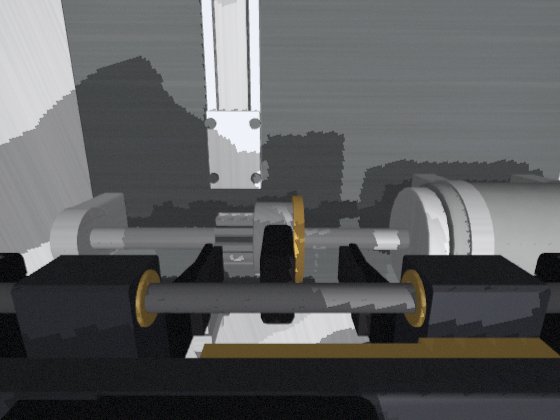

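```bash
python3 -m crank '[{"dx":-1.3,"dy":-0.5,"dz":2,"spin":0,"jaw":0.7},{"dx":-1.3,"dy":-0.5,"dz":2,"spin":0,"jaw":1},{"dx":-1.3,"dy":-0.5,"dz":2,"spin":0,"jaw":1},{"dx":-1.3,"dy":-0.5,"dz":2,"spin":0,"jaw":1},{"dx":-1.3,"dy":-0.5,"dz":2,"spin":0,"jaw":1},{"dx":-1.3,"dy":-0.5,"dz":2,"spin":0,"jaw":1},{"dx":-1.3,"dy":-0.5,"dz":2,"spin":0,"jaw":1},{"dx":-1.3,"dy":-0.5,"dz":2,"spin":0,"jaw":1}]' 40
python3 -c "
from h import *
print(w2f(r.sense()['tcp_pos']),r.sense()['force'])"
```

```text
clock: 10.8
tcp_pos: [0.5567, 0.012, 0.0918]
tool_rot: [-3.141, -0.001, -0.264]
force: [0.5, -0.7, -1.1]
opening: 0.181
[-0.02078462  0.00063105  0.09178353] [ 0.47667878 -0.74088865 -1.11019082]
```

```bash
python3 -m crank '[{"dx":-3,"dy":0,"dz":0,"spin":0,"jaw":1},{"dx":-7,"dy":0,"dz":0,"spin":0,"jaw":1},{"dx":-12,"dy":0,"dz":0,"spin":0,"jaw":1},{"dx":-17,"dy":0,"dz":0,"spin":0,"jaw":1},{"dx":-22,"dy":0,"dz":0,"spin":0,"jaw":1},{"dx":-27,"dy":0,"dz":0,"spin":0,"jaw":1},{"dx":-32,"dy":0,"dz":0,"spin":0,"jaw":1},{"dx":-36,"dy":0,"dz":0,"spin":0,"jaw":1},{"dx":-39,"dy":0,"dz":0,"spin":0,"jaw":1},{"dx":-40,"dy":0,"dz":0,"spin":0,"jaw":1}]' 40
python3 -c "
from h import *
print(w2f(r.sense()['tcp_pos']),r.sense()['force'])
for n in('scene','top'): cv2.imwrite(f'pics/{n}2.png',snapshot(n)[:,:,::-1])
a=cv2.imread('pics/scene2.png')[200:290,240:360];b=cv2.imread('pics/top2.png')[155:245,220:320]
cv2.imwrite('pics/s2z.png',cv2.resize(a,None,fx=6,fy=6,interpolation=cv2.INTER_CUBIC))
cv2.imwrite('pics/t2z.png',cv2.resize(b,None,fx=6,fy=6,interpolation=cv2.INTER_CUBIC))
"
```

```text
clock: 11.8
tcp_pos: [0.5213, 0.0218, 0.0918]
tool_rot: [-3.139, -0.007, -0.265]
force: [11.8, -0.8, -12.1]
opening: 0.177
[-0.0574687   0.00079323  0.09179973] [ 11.77981645  -0.8291582  -12.14473307]
```

View pics/s2z.png

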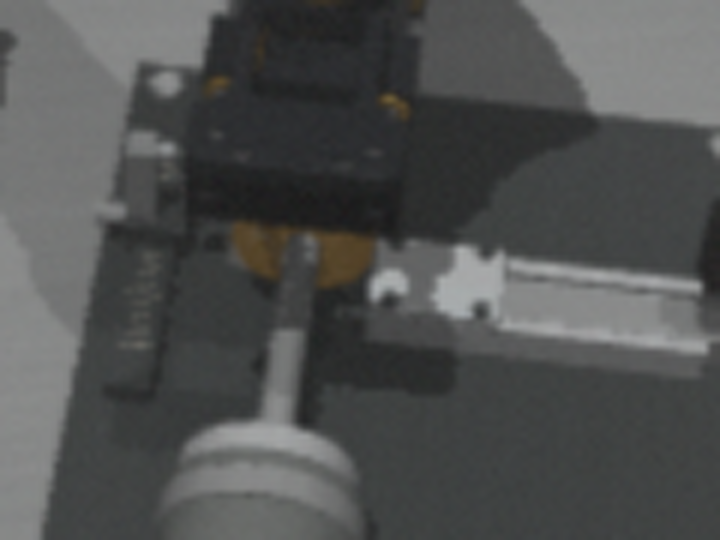

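View pics/t2z.png

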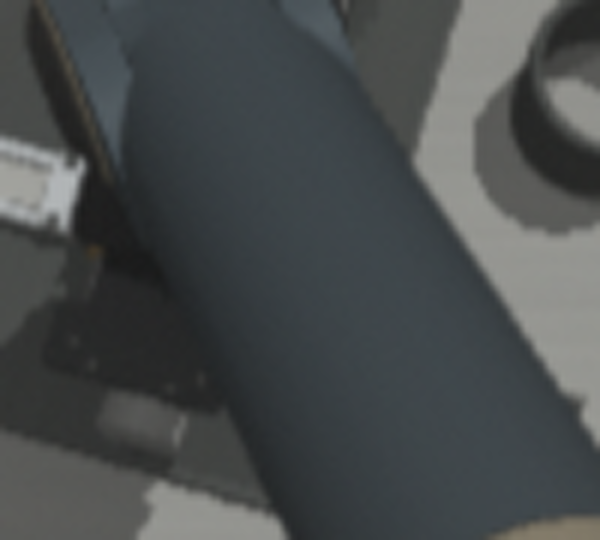

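```bash
cat >> m2.py <<'E'
print("c2 z.07",w2f(atz(c2,z2(638,509),.07)),w2f(atz(c2,z2(428,533),.07)),w2f(atz(c2,z2(428,520),.07)))
E
python3 m2.py | tail -1
python3 -c "
import cv2
t=cv2.imread('pics/w1.png')[100:150,225:325];cv2.imwrite('pics/a.png',cv2.resize(t,None,fx=8,fy=8,interpolation=cv2.INTER_CUBIC))
t=cv2.imread('pics/w2.png')[215:265,225:325];cv2.imwrite('pics/b.png',cv2.resize(t,None,fx=8,fy=8,interpolation=cv2.INTER_CUBIC))
t=cv2.imread('pics/scene0.png')[220:270,245:310];cv2.imwrite('pics/c.png',cv2.resize(t,None,fx=10,fy=10,interpolation=cv2.INTER_CUBIC))
"
```

```text
c2 z.07 [-0.02021894 -0.05225799  0.07      ] [-0.07102117 -0.0579143   0.07      ] [-0.0708868  -0.05454574  0.07      ]
```

View pics/a.png

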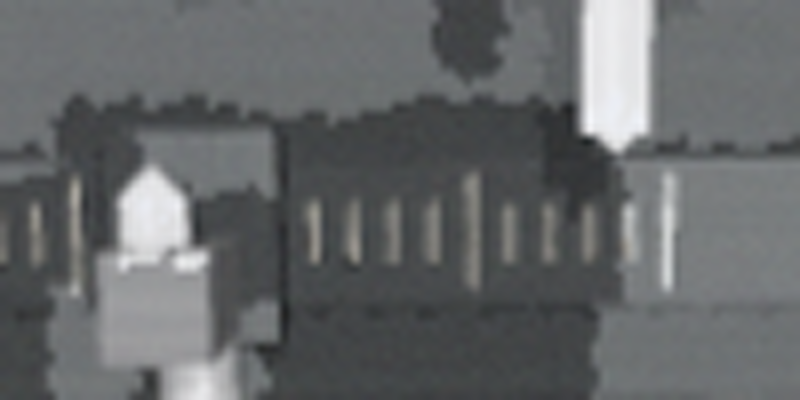

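View pics/b.png

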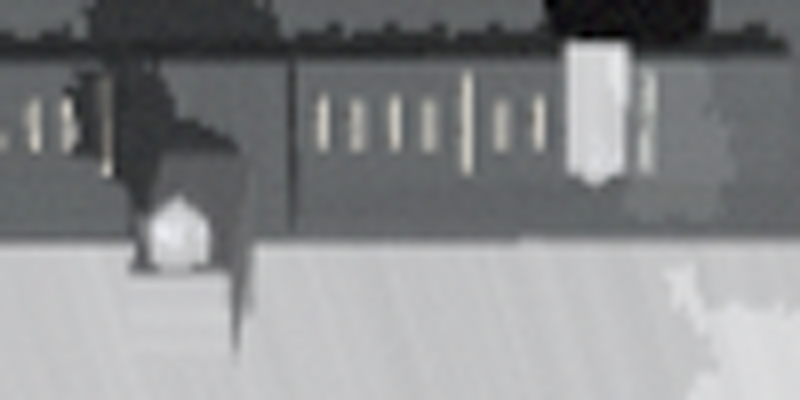

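View pics/c.png

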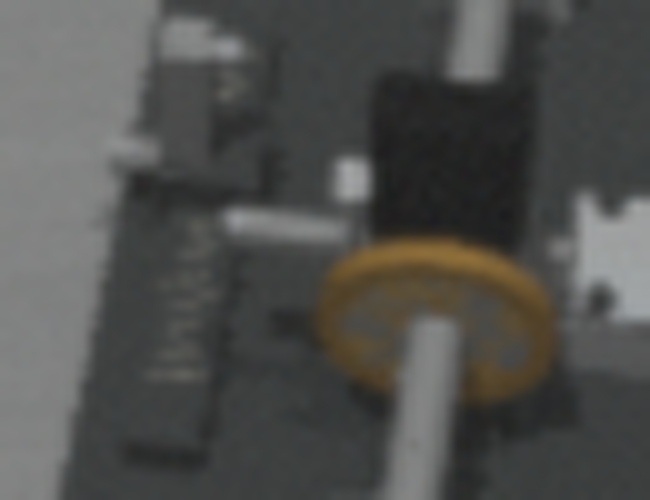

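```bash
python3 -m crank '[{"dx":-3,"dy":0,"dz":0,"spin":0,"jaw":1},{"dx":-6,"dy":0,"dz":0,"spin":0,"jaw":1},{"dx":-9,"dy":0,"dz":0,"spin":0,"jaw":1},{"dx":-11,"dy":0,"dz":0,"spin":0,"jaw":1},{"dx":-11,"dy":0,"dz":0,"spin":0,"jaw":1},{"dx":-11,"dy":0,"dz":0,"spin":0,"jaw":1},{"dx":-11,"dy":0,"dz":0,"spin":0,"jaw":1},{"dx":-11,"dy":0,"dz":0,"spin":0,"jaw":1},{"dx":-11,"dy":0,"dz":0,"spin":0,"jaw":1},{"dx":-11,"dy":0,"dz":0,"spin":0,"jaw":1}]' 40
python3 shot.py w10
python3 -c "
from h import *
print(w2f(r.sense()['tcp_pos']),r.sense()['force'])"
```

```text
clock: 12.9
tcp_pos: [0.5113, 0.0245, 0.0918]
tool_rot: [-3.139, -0.008, -0.265]
force: [12.7, -1.4, -12.4]
opening: 0.179
[0.5113 0.0245 0.0918] [-3.1385 -0.0079 -0.2651]
[-0.06781097  0.00080201  0.09180361] [ 13.35847944  -1.51872678 -12.94726529]
```

View pics/w10.png

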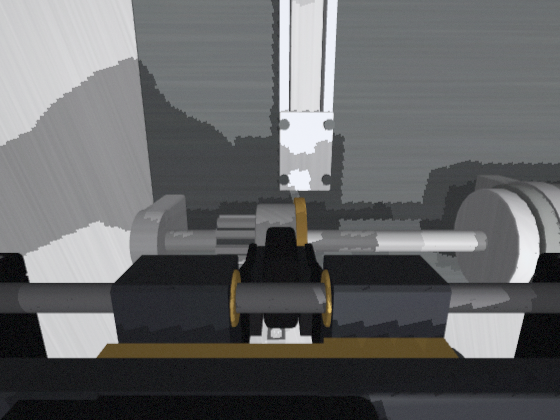

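```bash
python3 -m crank '[{"dx":-1.5,"dy":0,"dz":0,"spin":0,"jaw":1},{"dx":-3.2,"dy":0,"dz":0,"spin":0,"jaw":1},{"dx":-3.2,"dy":0,"dz":0,"spin":0,"jaw":1},{"dx":-3.2,"dy":0,"dz":0,"spin":0,"jaw":1},{"dx":-3.2,"dy":0,"dz":0,"spin":0,"jaw":1}]' 40
python3 shot.py w11
python3 -c "
from h import *
s=r.sense();print(w2f(s['tcp_pos']),s['force'],s['opening'])
cv2.imwrite('pics/w11z.png',cv2.resize(cv2.imread('pics/w11.png')[220:350,220:340],None,fx=4.5,fy=4.5,interpolation=cv2.INTER_CUBIC))
cv2.imwrite('pics/scene3.png',snapshot('scene')[:,:,::-1])
cv2.imwrite('pics/s3z.png',cv2.resize(cv2.imread('pics/scene3.png')[195:285,230:350],None,fx=6,fy=6,interpolation=cv2.INTER_CUBIC))
c=cam('wrist',s);print(proj(c,f2w([-.0708,-.0535,.07])),proj(c,f2w([-.0708,-.0555,.075])))"
```

```text
clock: 13.45
tcp_pos: [0.5084, 0.0253, 0.0918]
tool_rot: [-3.138, -0.008, -0.265]
force: [13.0, -1.9, -12.3]
opening: 0.179
[0.5084 0.0253 0.0918] [-3.1384 -0.0082 -0.2652]
[-0.0709003   0.00079769  0.09179552] [ 12.7542291   -1.71254296 -13.07841853] 0.18115055925544993
[[279.85294073 322.90067671]] [[279.91375075 330.28911152]]
```

View pics/w11z.png

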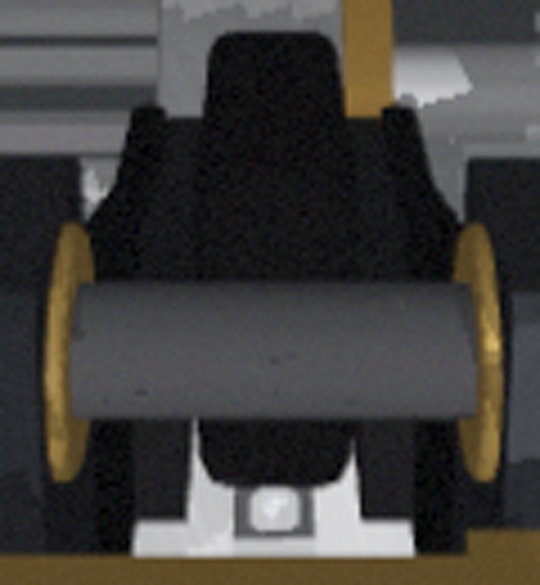

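View pics/s3z.png

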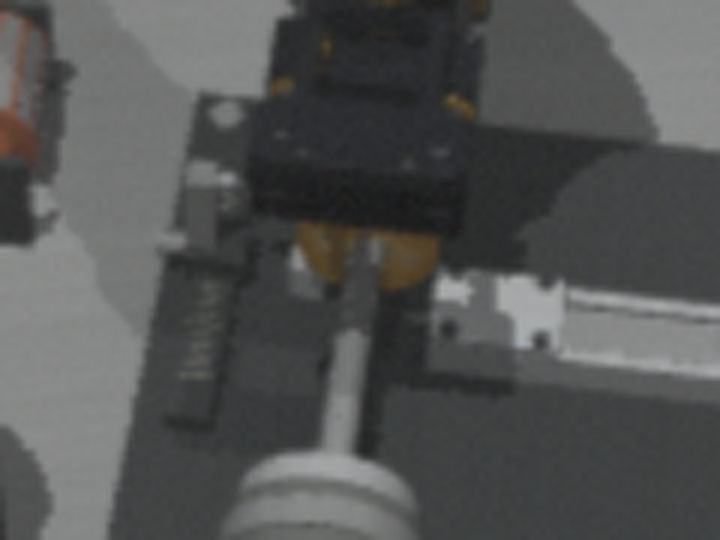

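```bash
python3 -m crank '[{"dx":0,"dy":0,"dz":0,"spin":0,"jaw":1},{"dx":0,"dy":0,"dz":0,"spin":0,"jaw":1},{"dx":0,"dy":0,"dz":0,"spin":0,"jaw":1}]' 40
python3 -c "
from h import *
s=r.sense();print(w2f(s['tcp_pos']),abs(s['qd']).max())
b=cv2.imread('pics/scene3.png')[140:360,190:460]
cv2.imwrite('pics/s3f.png',cv2.resize(b,None,fx=2.5,fy=2.5))"
```

```text
clock: 13.85
tcp_pos: [0.5084, 0.0253, 0.0918]
tool_rot: [-3.138, -0.008, -0.265]
force: [12.8, -2.3, -13.5]
opening: 0.18
[-0.07087562  0.00079905  0.0918013 ] 0.0019997450534169608
```

View pics/s3f.png

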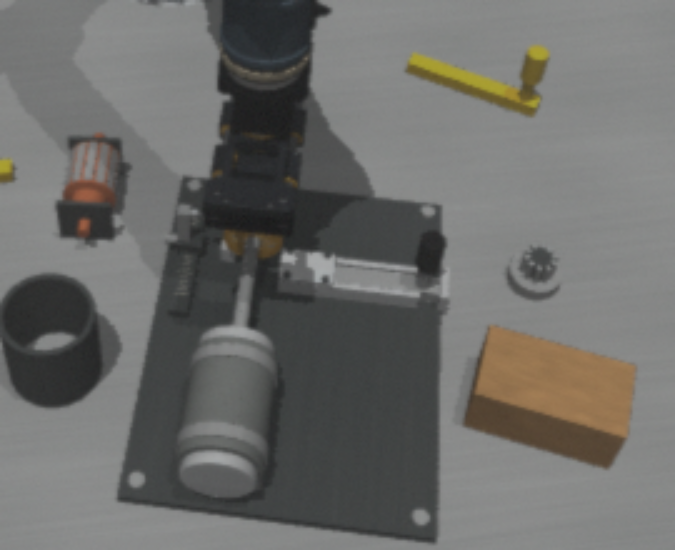

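The bar's knob stands at the end stop, the bystanders haven't moved, and the drive is held still at the mark, so I'm handing in.

```bash
python3 -c "
from h import *
ticket.close_job()
s=r.sense();print(s['clock'],w2f(s['tcp_pos']),s['opening'])"
```

```text
the job is handed in; nothing more can be done
the job is handed in; nothing more can be done
```

I slid the locking bar out to its end stop, then gripped the drive by its handle and pulled it about 50 mm to the mark. I handed the job in at about 13.9 s, still gripping at 40 N. The hand-in gave no verdict, and the state could not be read afterwards.

**Last checks before handing in:**
- **Bar:** the gripper stalled against the stop at about 7 N. The pictures before and during the pull show the knob at the stop.
- **Position:** the gripper was at fixture x = -70.9 mm, and I measured the mark at -70.7 to -71.0 mm. In the wrist picture the gauge tip and the handle centre agree to about 0.5 mm.
- **Hold:** joint speeds were at most 0.002 rad/s. The opening was 0.18, which matches the 16 mm handle, and the pull on the tool was about 13 N, as expected from the spring.
- **Loose parts:** none had visibly moved.

**What was less certain:**
- The gripper hid the pointer tip once the handle was gripped, so the alignment comes from the gripper position and the handle and gauge in the wrist picture, not from seeing both tips together.
- Triangulating the gauge tip gave a height of 84 mm against the stated 70 mm, probably because I picked its pixel poorly. I used 70 mm for its x, and the two wrist views then agreed to 0.3 mm.
- At the stop the knob read y = 167.6 mm against the stated 165 mm, which I put down to a small error in my estimate of the fixture's position.
- A downward force of about 13 N on the tool during the hold is unexplained.

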